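# Clamp a finial in the hinged holding block and keep it shut with the pin

### The arm

A 6-joint arm with a two-finger parallel gripper is mounted at the origin on the work surface. World frame = base frame: x ahead of the robot, y to its left, z up, the work surface at z = 0. Lengths are in mm, angles in rad, forces in N, time in s.
With the tool pointing down it reaches from about 250 to 775 mm from the base axis. Payload 4 kg.
Tool frame: the origin (TCP) lies midway between the tips of the shut fingers; the grasp point (between the pads) lies 19 mm behind it; z points along the fingers, y is the line along which they close (so a half turn about z gives the same grasp; the last joint's range is limited). The gripper opens to 94 mm and grips with 3 to 60 N. Pads are 16 mm wide; open, the fingers measure 119 mm over their backs; the gripper's body (75 mm by 177 mm) begins 78 mm behind the grasp point.
Start: joints at [-0.103, 0.087, 1.371, -0, 1.684, -0.103], TCP at [550.018, -0.007, 205.506] pointing down, gripper open.
Joint ranges: [-3.1, 3.1], [-0.76, 2.03], [0.27, 2.55], [-1.08, 4.22], [0.17, 2.65], [-2.57, 2.57]. Speed limits (rad/s): [2.79, 2.79, 3.14, 3.14, 3.14, 3.14].

### API

Orientations are given as [roll, pitch, yaw] about the fixed x, y, z axes, in that order (R = Rz(yaw) Ry(pitch) Rx(roll)).
In Python, from plant import observe, get_image, sign_off, search_frame gives the robot as it stands. The module is installed in compiled form; this text tells all that it offers.
- The arm moves only by the tool step_arm, never from a script. Its argument "steps" is a list of rows, each a list of 2 entries, a list of its own where there are three numbers: the shift along the tool's x, y, z in m, then the turn about the tool's z in degrees. A call has 1 to 5 rows; each row is the pose to reach, as a shift and turn from the pose commanded when the call began, along the tool's axes at that moment; what a row does not reach only later rows make up. A row lasts 1/10 s, in which the tool goes at most 50 mm and 8.59 degrees, less where a joint would pass 70% of its speed; a pose out of reach is approached as far as the arm can. A call with a gripper value outside its range is refused whole. "gripper" is the opening in per cent of the stroke, from 0 (shut) to 100 (fully open), set as the call begins (left out, the last holds). The fingers move at their own pace and stop on an object; the grip force is fixed at half the most. Time passes only in rows, so rows that repeat a pose let the fingers close. It gives the time, the measured TCP pose, the force, the opening and the grip force at its end, in the units of the state.
- observe(): the state, without advancing time (a new reading comes with each control period).
- get_image(name): name is "scene" or "side" or "wrist"; returns a dict with "image" (420x560x3 uint8, red, green, blue), "vertical_fov" (degrees; the focal length in pixels is half the picture's height over the tangent of half this angle, whatever the lens; pixels are square), "cx", "cy" (the principal point, pixels), "k1" (the pictures are not rectified: a ray, as slopes to the right and down, at radius r is drawn at 1 + k1 r^2 times it, then the intrinsics apply), "origin" and "orientation" of the camera in the world. Camera axes: x right, y down, z forward; pixel columns grow to the right and rows downward; lengths in mm; the calibration is good to about 2 mm. A picture is of the moment at which its call begins. There is no depth.
- sign_off(): hands the job in; it is judged then, once.
Trained networks look in a picture, given as the dict that the camera call returned (one of the last four; its "shot" number tells which), for a name from the list of things; names that differ only in an ending like _2 or _b are one class to them, and where a whole thing is asked for, a point or a joint stands for the part that bears it (a point fixed in the world has none). Each returns a list of dicts, best first, with "confidence" (0 to 1); they miss things now and then, are a little off and sometimes report something else, mostly with a low value. They report only what shows in the picture. A call takes as long as a camera call. They do not tell look-alikes from the thing itself.
- search_frame(label, picture): "rect" ([left, top, right, bottom] in pixels, round what is visible of it).
The state is a dict: "time_s": time; "joints": joint angles; "qvel": joint speeds; "joint_efforts": joint torques, N m; "tcp_pos": TCP position; "orientation": TCP orientation; "contact_force": force on the tool from outside, world axes, zero at the start; "torque": the same for the moment, N m; "opening": finger opening in mm; "finger_force": force on a finger pad.
Only numpy, scipy, OpenCV 4.12 (cv2) and the standard library are available. Lean on these libraries where they do the work, as an engineer would, in place of code of your own. Each camera call takes 0.05 s, during which the arm holds its last target. There are 200 camera calls.

### The job

Load the hinged holding block for buffing: lift the bell-ended finial off its wooden rest, lay its plain spigot along the groove so that it runs through the block with the bell sticking out of one end, let go, and swing the lid over onto it. Then take the knobbed pin from its wooden block and push it down through both halves until its collar is hard down on the lid and the lid is fully shut. The sprung saddle lifts the lid as soon as the pressure goes, so finish still holding the pin and bearing down on it to keep the halves pressed shut; leave the other things on the bench where they are.

Things in the scene. Friction and masses are not known exactly. Their poses are not given: they have to be found in the camera images.
- jig: Hinged aluminium holding block, fixed, on a steel foot 100 x 170 x 8 mm. Origin: on the bench under its centre. x: along the groove (roughly away from the robot); y: from pin side (-y) to hinge side (+y); z up. Lower half: x -40 to 40, y -64 to 54, top face (parting plane) 54 mm up. Groove 36 mm wide, right through at y = 0. A 26 mm bar laid in its saddle has its axis 58 mm up, 54 with lid shut.
- jig_lid (a joint): Lid angle (rad): 0 shut, 1.95 fully open, leaning to the block's +y; about the hinge line. Lid 80 mm long, reaches 130 mm from the hinge; shut, its flat ears are 14 mm thick, the hump over the groove (43 mm wide) 29 mm high. Stiff: stays open as left; pushed over from behind with a finger (under 5 N), below about 1 rad it sinks by its weight onto the work and rests some 0.07 rad ajar.
- saddle (a joint): How far the sprung half-round rubber saddle (radius 13.2 mm, 76 mm long) in the groove is pressed down (m): 0 up, about 0.004 with the finial in and the lid fully shut, 0.007 at its stop. Preload 9 N, then 1.5 N per mm; a push of 5 to 6 N on the pin keeps the lid shut; let go, it springs some 3 mm ajar at the pin.
- jig_hinge (a point): Point on the hinge line (which runs along the block's x), at mid-length, level with the parting plane 54 mm above the bench, 54 mm from the groove's axis on the +y side. Axes as the block's.
- jig_hole (a point): Centre of the mouth of the vertical pin hole in the lower half, on the parting plane 54 mm above the bench, 48 mm from the groove's axis on the -y side. Hole 13 mm wide, 46 mm deep, slightly chamfered. Axes as the block's.
- lid_hole (a point): Centre of the 14 mm pin hole at the lid's outer face (moves with the lid): 14 mm above jig_hole with the lid shut, about 21 mm above with the lid ajar on the work. Its z is the lid's outward normal. The ear is flat 20 mm or more all round.
- finial: The work: polished steel curtain-pole finial, 0.3 kg, lying level. x along its axis: plain round spigot, diameter 26 mm, x = -136 to 44 mm, then a hollow bell up to 58 mm wide to x = 93. Origin on the axis: grip here (balance point at x = -38 mm). On the rest its axis is 52 mm up. Laid with the origin 55 mm from the block's centre, the spigot runs through and the fingers clear the block's end.
- rest: Wooden rest, fixed: foot 150 x 70 x 12 mm, two upright boards 12 mm thick and 64 mm wide with 27 mm notches, tops 56 mm up, at x = -75 and 37 mm. Origin: on the bench below the finial's grip point (within 4 mm). The finial lies in the notches along x, bell to +x; 100 mm are free between the boards.
- pin: Register pin, 0.09 kg, upright: steel shank 10 mm in diameter; collar 30 mm wide, 4 mm thick; above it a black round knob 22 mm wide, its top 33 mm above the origin. Origin on the axis at the collar's underside, z up. Shank reaches 50 mm below the origin, the last 8 mm tapered to 4 mm. It starts upright in the pin block, collar on the block's top.
- pin_tip (a point): The pin's lower end, 50 mm below its origin; 36 mm below jig_hole when the pin is fully home with the lid shut.
- pinblock: Wooden block 64 x 64 mm, 56 mm high, fixed, with a 13 mm through hole in the middle in which the pin is parked. Origin: centre of its underside.
- adapter: Bystander: loose stepped aluminium spindle adapter, 60 mm across, 64 mm high. Origin: centre of its underside.
- tub: Bystander: loose white plastic tub of polishing paste, 68 mm across, 62 mm high. Origin: centre of its underside.
- collar: Bystander: loose steel ring, 54 mm across, 22 mm high. Origin: centre of its underside.
There are look-alikes about, which are no part of the job. What is shaped like the jig but orange, red or yellow is not meant.

How it is judged (in metres and radians):
On the way, in this order (a step that is already met when the one before it is completed fails the run):
1. the finial's spigot lies along the groove in the sprung saddle, bell sticking out, let go, the lid still open (x of finial in the frame of jig between -0.085 and 0.085 m and y of finial in the frame of jig between -0.008 and 0.008 m and height (world z) of finial below 0.063 m and angle between the x axis of finial and the x axis of jig, either way round below 0.1 rad and contact force between the fingers and finial below 0.5 N and value of joint jig_lid above 1 rad), for 0.2 s.
2. the lid is swung over and rests on the finial (value of joint jig_lid below 0.14 rad), for 0.2 s.
At the end, for the whole second after the job is handed in: Held for the last second: lid shut to 0.02 rad, saddle pressed over 2.5 mm; finial along the groove (0.1 rad), its origin within 85 mm of the block's centre and 8 mm of its axis; pin tip over 32 mm down the lower hole, within 5 mm of its axis; fingers on the pin and pin on the block with over 2 N (x of finial in the frame of jig between -0.085 and 0.085 m and y of finial in the frame of jig between -0.008 and 0.008 m and value of joint jig_lid below 0.02 rad and value of joint saddle above 0.0025 m and angle between the x axis of finial and the x axis of jig, either way round below 0.1 rad and horizontal distance between pin_tip and jig_hole below 0.005 m and z of pin_tip in the frame of jig_hole below -0.032 m and contact force between the fingers and pin above 2 N and contact force between pin and jig above 2 N); the arm keeps its last pose, push and grip.
It fails at once if a bystander (adapter, tub or steel ring) is moved by more than 30 mm (distance of any of adapter, tub, collar from where it was at the start of the episode above 0.03 m).
It also fails if it takes over 67 s, if anything falls off the work surface, if the arm or the gripper's body presses on something with over 40 N, if the wrist force passes 120 N, or if a joint passes its speed limit or range.

## Working session

There is one attempt and no reset: what is moved stays moved. The work goes in short steps, Python scripts to look and compute and a tool call to move; the robot and the scene stay as the last step left them, time stands still between calls to the robot, and variables do not carry over. Pictures are saved under pics/ and viewed, at most 10 in all, crops included, and the job is handed in when it is done.

Besides the shell and the picture viewer there is one more tool, called after ">>>" by a JSON object that holds its "method" and its "body". step_arm: Moves the arm, as the interface text tells. Its arguments: {"type":"object","properties":{"steps":{"type":"array","items":{"type":"array"}},"gripper":{"type":"number"}},"required":["steps"]}

```bash
mkdir -p pics; cat > h.py <<'E'
import numpy as np, cv2, pickle
from scipy.spatial.transform import Rotation as Ro
from plant import observe, get_image, sign_off, search_frame
def Rm(o): 
    o=np.array(o,float)
    return o if o.shape==(3,3) else Ro.from_euler('xyz',o).as_matrix()
def K(p):
    H=p["image"].shape[0]; f=H/2/np.tan(np.radians(p["vertical_fov"])/2); return f
def ray(p,u,v):
    f=K(p); a=np.array([(u-p["cx"])/f,(v-p["cy"])/f]); s=a.copy()
    for _ in range(20): s=a/(1+p["k1"]*(s@s))
    return np.array(p["origin"],float), Rm(p["orientation"])@np.r_[s,1]
def onz(p,u,v,z):
    o,d=ray(p,u,v); return o+d*(z-o[2])/d[2]
def proj(p,X):
    c=Rm(p["orientation"]).T@(np.array(X,float)-p["origin"]); s=c[:2]/c[2]; s=s*(1+p["k1"]*(s@s)); f=K(p)
    return s*f+[p["cx"],p["cy"]]
def tri(obs):
    A=np.zeros((3,3));b=np.zeros(3)
    for p,u,v in obs:
        o,d=ray(p,u,v); d/=np.linalg.norm(d); M=np.eye(3)-np.outer(d,d); A+=M;b+=M@o
    return np.linalg.solve(A,b)
def save(p,n): cv2.imwrite('pics/'+n,p["image"][:,:,::-1])
def load(n): return pickle.load(open(n+'.pkl','rb'))
def shot(n,tag):
    p=get_image(n); pickle.dump(p,open(tag+'.pkl','wb')); return p
E
python3 - <<'E'
from h import *
P={}
for n in ("scene","side","wrist"):
    p=shot(n,n+'0'); P[n]=p; print(n,p["origin"],p["orientation"],p["vertical_fov"],p["k1"],p["shot"])
    for l in ("jig","jig_lid","finial","rest","pin","pinblock","adapter","tub","collar"):
        print(l,[(np.round(r["rect"]).astype(int).tolist(),round(r["confidence"],2)) for r in search_frame(l,p)])
a=P["scene"]["image"];b=P["side"]["image"]
save(P["scene"],"s0.png");save(P["side"],"d0.png")
print(observe())
E
```

```text
scene [822.05024724 512.19067494 916.47015472] [-2.51668401  0.01565811  2.60558829] 50.0548392059931 -0.11124981103996878 1
jig [([288, 79, 315, 122], 0.95), ([256, 176, 349, 250], 0.9), ([351, 196, 436, 274], 0.82), ([144, 211, 228, 287], 0.72), ([146, 160, 166, 184], 0.6)]
jig_lid [([284, 76, 312, 105], 0.79), ([140, 209, 208, 268], 0.69), ([365, 194, 432, 253], 0.65)]
finial []
rest [([192, 139, 252, 179], 0.72)]
pin [([363, 296, 383, 313], 0.67)]
pinblock [([345, 285, 391, 334], 0.91), ([365, 292, 378, 308], 0.57)]
adapter [([145, 160, 168, 184], 0.62)]
tub [([245, 331, 280, 373], 0.85)]
collar [([300, 190, 346, 234], 0.71), ([286, 162, 304, 179], 0.65)]
side [ 49.72269624 841.55655083 697.18153308] [-2.12958076 -0.00623557 -2.62839927] 42.998635735621924 0.05901164704500556 2
jig [([261, 204, 328, 284], 0.94), ([292, 276, 363, 372], 0.86), ([183, 175, 232, 232], 0.85), ([397, 171, 448, 231], 0.68)]
jig_lid [([261, 207, 308, 259], 0.92), ([308, 277, 362, 344], 0.9), ([407, 171, 448, 205], 0.67), ([187, 178, 231, 213], 0.61), ([191, 309, 240, 359], 0.33)]
finial []
rest [([290, 1
[... 725 characters left out ...]
ar []
{'time_s': 1.5, 'joints': array([-1.03080344e-01,  8.71997117e-02,  1.37070896e+00, -1.80125116e-06,
        1.68355895e+00, -1.03125099e-01]), 'qvel': array([-0.00188437,  0.00029635,  0.00098638,  0.00045677, -0.00086822,
       -0.00029123]), 'joint_efforts': array([ 5.65196697e-04, -3.40024638e+01, -3.02590764e+01,  7.18478858e-02,
        2.37754447e-02,  4.24876100e-05]), 'tcp_pos': array([5.50029177e+02, 2.54227154e-03, 2.05501483e+02]), 'orientation': array([3.14146847e+00, 1.46514714e-05, 1.57084088e+00]), 'contact_force': array([-0.04418295, -0.40464153, -0.34058231]), 'torque': array([ 0.02545884,  0.05403328, -0.02833089]), 'finger_force': 0.0, 'opening': 93.94175928649744}
```

View pics/s0.png

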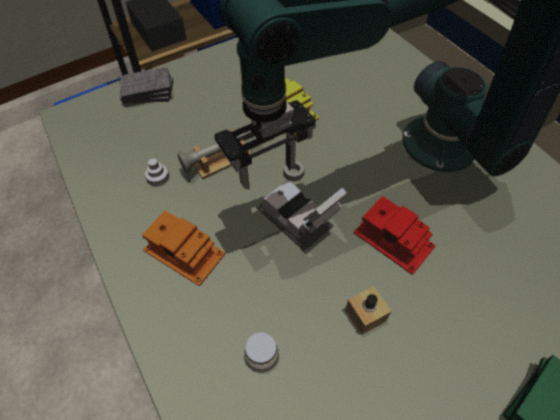

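View pics/d0.png

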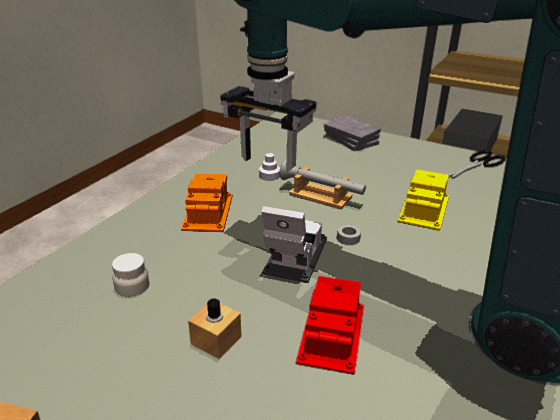

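Scene picture: the grey jig stands at (300,213) with its lid open; orange (185,245), red (395,235) and yellow (300,100) are decoys. The finial and rest are at (215,160) and the pin block at (370,310). In the side picture the jig is at (290,240), the finial at (325,180) and the pin at (214,310). Next I triangulate and look at the wrist view as the enlarged check.

```bash
python3 - <<'E'
from h import *
s,d,w=load('scene0'),load('side0'),load('wrist0')
print('pin',tri([(s,372,301),(d,214,305)]), 'knobtop', onz(s,372,298,89),onz(d,213.5,301,89))
print('block', onz(s,368,302,56))
for z in (0,54): print('jig',onz(s,300,216,z),onz(d,294,250,z))
print('fin bell,end', tri([(s,188,162),(d,283,173)]), onz(d,283,173,52),onz(d,363,188,52))
for n,uv in (('tub',(130,275)),('adapter',(269,170)),('collar',(348,235)),('or',(208,212)),('red',(332,335))): print(n,onz(d,*uv,20))
cv2.imwrite('pics/w0.png',cv2.resize(w["image"],(784,588),interpolation=cv2.INTER_CUBIC)[:,:,::-1])
E
```

```text
pin [484.992451   294.81331607  82.24027493] knobtop [484.6704838  292.70840039  89.        ] [486.58863627 291.43638217  89.        ]
block [483.59617565 286.68265229  56.        ]
jig [ 4.66708892e+02  4.06100852e+00 -1.13686838e-13] [494.25994345 -16.93174413   0.        ]
jig [487.64621658  34.00088365  54.        ] [459.82843572  49.56222585  54.        ]
fin bell,end [ 645.78467291 -245.73286284   55.11384586] [ 647.64656097 -240.33648116   52.        ] [ 436.68491331 -269.61444483   52.        ]
tub [727.68193216 247.49619776  20.        ]
adapter [ 719.4774913 -290.1757811   20.       ]
collar [ 403.11116041 -104.10855589   20.        ]
or [734.83839409 -26.68819967  20.        ]
red [303.56129516 198.62666127  20.        ]
```

View pics/w0.png

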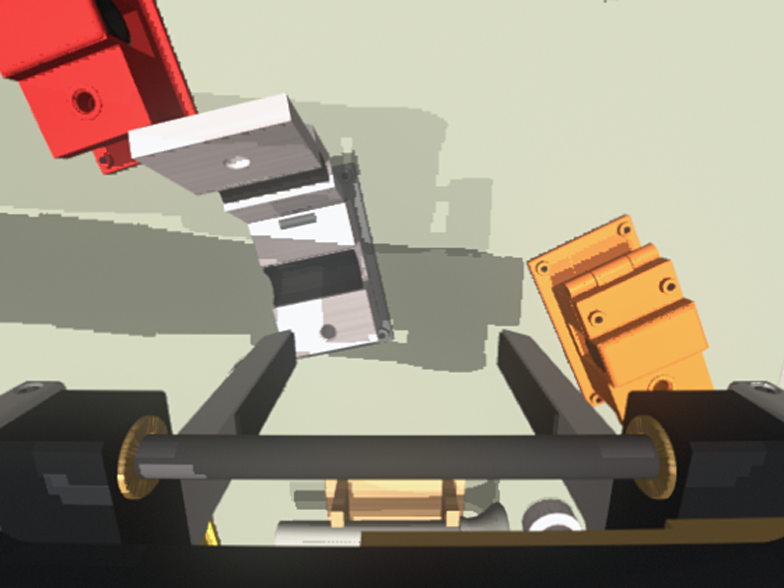

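Wrist picture (1.4×): the grey jig is at (300,250), its pin hole at (328,331), the groove around (315,280) and the lid open towards the top (+y). The finial is at (390,530), with the adapter to its right at (555,515). Only the grey jig fits; red and orange are look-alikes.

```bash
python3 - <<'E'
from h import *
w=load('wrist0');d=load('side0');s=load('scene0')
g=lambda u,v,z:onz(w,u/1.4,v/1.4,z)[:2].round(1)
print('hole',g(328,331,54))
for n,uv in dict(pr=(380,341),pl=(297,357),gl=(277,307),gr=(364,290),g2l=(267,268),g2r=(356,250)).items(): print(n,g(*uv,54))
o,dr=ray(w,328/1.4,331/1.4)
# finial in scene
for z in (52,): 
  print('spigot end side',onz(d,363,188,z),'wrist', g(278,532,z), 'bell', g(505,520,z))
  print('boards wrist', g(336,502,56),g(455,502,56))
  print('boards side', onz(d,297,172,56), onz(d,343,184,56))
def crop(p,x,y,a,b): return cv2.resize(p["image"][y:b,x:a],(400,300),interpolation=cv2.INTER_CUBIC)
im=np.vstack([np.hstack([crop(d,270,145,390,235),crop(d,240,195,360,285)]),np.hstack([crop(s,170,120,290,210),crop(s,250,170,370,260)])])
cv2.imwrite('pics/c0.png',im[:,:,::-1])
E
```

```text
hole [493.  -47.8]
pr [537.1 -56.8]
pl [465.1 -71.7]
gl [451.2 -26.6]
gr [524.3 -11.8]
g2l [445.4   6.7]
g2r [518.5  21.5]
spigot end side [ 436.68491331 -269.61444483   52.        ] wrist [ 433.5 -261. ] bell [ 658. -246.]
boards wrist [ 493.4 -221. ] [ 607.2 -220.8]
boards side [ 615.16333741 -256.75629171   56.        ] [ 485.28487354 -256.96724377   56.        ]
```

View pics/c0.png

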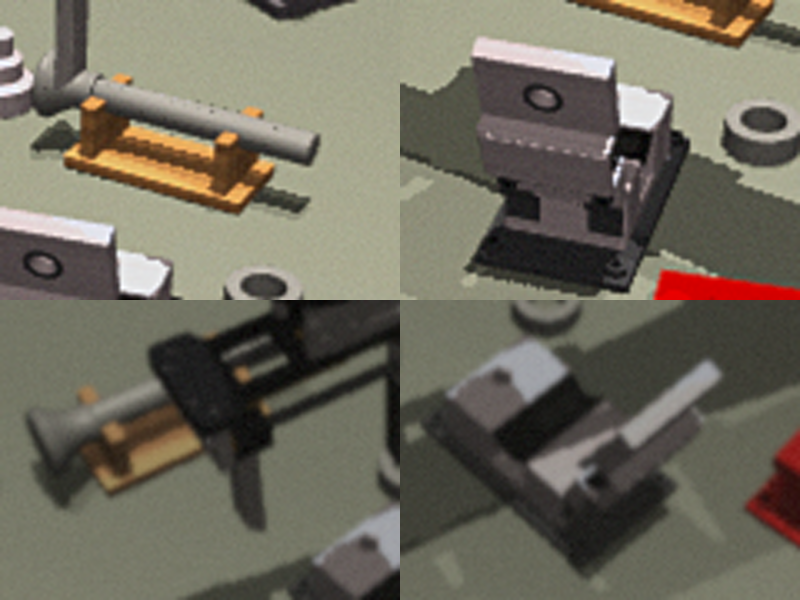

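The crops confirm the grey jig: its lid leans away on the hinge side, and the finial lies in its rest with the bell to +x. Now I move over the finial to look from near.

>>> {"method": "step_arm", "body": {"steps": [[[-0.05,-0.004,0],8.5],[[-0.1,-0.008,0],17],[[-0.15,-0.012,0],25.5],[[-0.2,-0.016,0],34],[[-0.25,-0.02,0],42.5]]}}

```text
time_s: 2.0
tcp_pos: [529.7, -251.0, 205.7]
orientation: [3.141, -0.0, 0.823]
contact_force: [0.1, 0.2, 0.3]
opening: 94.2
finger_force: 0.0
```

>>> {"method": "step_arm", "body": {"steps": [[[0,0,0],8.5],[[0,0,0],17],[[0,0,0],25.5],[[0,0,0],34],[[0,0,0],42.5]]}}

```text
time_s: 2.5
tcp_pos: [530.0, -249.4, 205.4]
orientation: [-3.141, -0.0, 0.081]
contact_force: [-0.3, 0.1, -0.5]
opening: 94.0
finger_force: 0.0
```

>>> {"method": "step_arm", "body": {"steps": [[[0,0,0],0],[[0,0,0],0]]}}

```text
time_s: 2.7
tcp_pos: [530.1, -249.2, 205.5]
orientation: [-3.142, -0.0, 0.09]
contact_force: [0.7, -0.2, -0.6]
opening: 93.9
finger_force: 0.0
```

```bash
python3 - <<'E'
from h import *
o=observe();print(o["time_s"],o["tcp_pos"],o["orientation"])
w=shot("wrist","w1"); print(w["origin"],w["orientation"])
cv2.imwrite('pics/w1.png',cv2.resize(w["image"],(784,588),interpolation=cv2.INTER_CUBIC)[:,:,::-1])
E
```

```text
2.7 [ 530.07355516 -249.19603126  205.47723209] [-3.14152637e+00 -4.10084724e-05  9.03377683e-02]
[ 605.73416431 -242.35985367  384.97568816] [ 2.87990555e+00  3.19067900e-04 -1.47995863e+00]
```

View pics/w1.png

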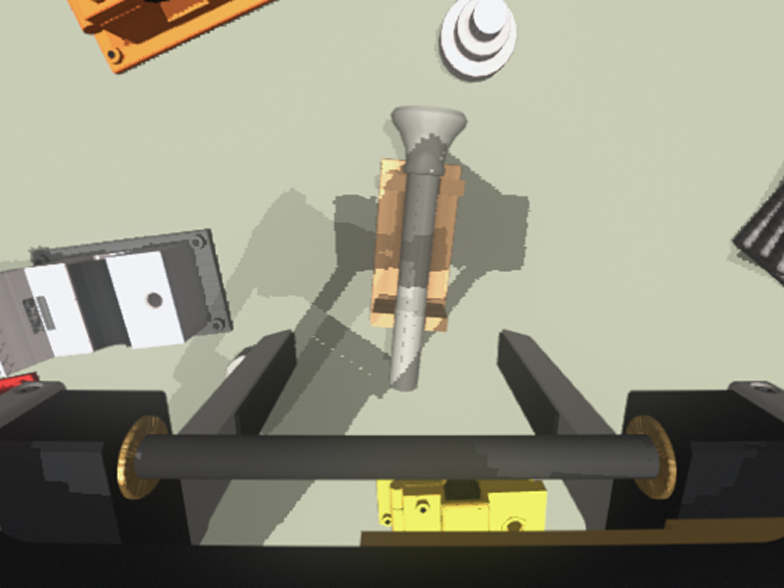

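Wrist picture: the finial runs from the spigot end (404,386) to the bell shoulder (423,172) and bell mouth (429,113). The jig hole is at (154,300), the top-face edges run (110,262)–(160,250) and (130,350)–(183,340), and the adapter is at (478,37).

```bash
python3 - <<'E'
from h import *
w=load('w1');w0=load('wrist0');d=load('side0');s=load('scene0')
q=lambda u,v:(w,u/1.4,v/1.4)
E_=onz(*q(404,385),52);S=onz(*q(423.5,172),52)
print('end',E_,'shoulder',S, np.linalg.norm(S-E_))
v=(S-E_)/np.linalg.norm(S-E_);print('yaw',np.arctan2(v[1],v[0]),'origin',E_+136*v,S-44*v)
print('tri end',tri([q(404,385),(d,363,189)]),'w0',tri([q(404,385),(w0,278/1.4,532/1.4)]))
print('tri bell shoulder',tri([q(423.5,172),(d,270+98/3.333,145+85/3.333)]))
print('hole',tri([q(154,300),(w0,328/1.4,331/1.4)]),onz(*q(154,300),54),onz(w0,328/1.4,331/1.4,54))
for n,uv in dict(a=(160,250),b=(183,341),c=(109,262),d=(132,350),e=(76,263),f=(94,355)).items(): print(n,onz(*q(*uv),54)[:2].round(1))
E
```

```text
end [ 432.40999087 -264.98545745   52.        ] shoulder [ 614.38330922 -262.66958319   52.        ] 181.9880541872128
yaw 0.012725762596751006 origin [ 568.39897875 -263.25480045   52.        ] [ 570.38687196 -263.22950163   52.        ]
tri end [ 433.77241508 -264.43250311   52.91416327] w0 [ 431.46585853 -265.0756173    48.47881995]
tri bell shoulder [ 612.98353202 -262.92552383   58.20124208]
hole [492.22889292 -48.36884106  52.916881  ] [491.98863476 -49.02163857  54.        ] [493.00845883 -47.81688069  54.        ]
a [535.  -56.5]
b [457.3 -71.9]
c [521.3 -13.7]
d [444.7 -26.9]
e [518.   13.9]
f [436.7   7. ]
```

>>> {"method": "step_arm", "body": {"steps": [[[0.021,0.009,0.03],2.2],[[0.042,0.018,0.07],4.4],[[0.042,0.018,0.11],4.4],[[0.042,0.018,0.145],4.4],[[0.042,0.018,0.172],4.4]]}}

```text
time_s: 3.25
tcp_pos: [572.4, -262.8, 30.3]
orientation: [-3.14, 0.003, 0.013]
contact_force: [-0.1, 0.0, -0.3]
opening: 93.9
finger_force: 0.0
```

>>> {"method": "step_arm", "body": {"steps": [[[0,0,0],0],[[0,0,0],0],[[0,0,0],0],[[0,0,0],0],[[0,0,0],0]], "gripper": 0}}

```text
time_s: 3.75
tcp_pos: [574.6, -264.1, 35.6]
orientation: [3.14, -0.003, 0.011]
contact_force: [0.4, -0.8, 0.8]
opening: 57.6
finger_force: 0.0
```

>>> {"method": "step_arm", "body": {"steps": [[[0,0,0],0],[[0,0,0],0],[[0,0,0],0],[[0,0,0],0]]}}

```text
time_s: 4.15
tcp_pos: [573.5, -263.3, 33.5]
orientation: [-3.141, -0.0, 0.01]
contact_force: [-0.3, 1.6, -0.2]
opening: 25.8
finger_force: 21.2
```

>>> {"method": "step_arm", "body": {"steps": [[[0,0,0],0],[[0,0,-0.01],0],[[0,0,-0.03],0],[[0,0,-0.055],0],[[0,0,-0.08],0]]}}

```text
time_s: 4.65
tcp_pos: [572.9, -263.2, 113.5]
orientation: [-3.141, 0.002, 0.01]
contact_force: [1.0, 0.2, -3.3]
opening: 25.3
finger_force: 30.0
```

>>> {"method": "step_arm", "body": {"steps": [[[0,0,0],0],[[0,0,0],0],[[0,0,0],0]]}}

```text
time_s: 4.95
tcp_pos: [572.4, -262.9, 111.1]
orientation: [-3.14, 0.003, 0.01]
contact_force: [0.6, -0.1, -3.5]
opening: 24.9
finger_force: 30.0
```

```bash
python3 - <<'E'
from h import *
o=observe();print(o["time_s"],o["tcp_pos"],o["orientation"],o["contact_force"],o["torque"])
d=shot("side","d2"); w=shot("wrist","w2")
im=np.hstack([cv2.resize(d["image"][90:240,210:410],(400,300),interpolation=cv2.INTER_CUBIC),cv2.resize(w["image"],(400,300))])
cv2.imwrite('pics/g2.png',im[:,:,::-1])
E
```

```text
4.95 [ 572.35825392 -262.85229989  111.11052738] [-3.139575    0.00336061  0.01040764] [ 0.61944112 -0.07175472 -3.54247421] [ 0.00247933 -0.04385528 -0.02252429]
```

View pics/g2.png

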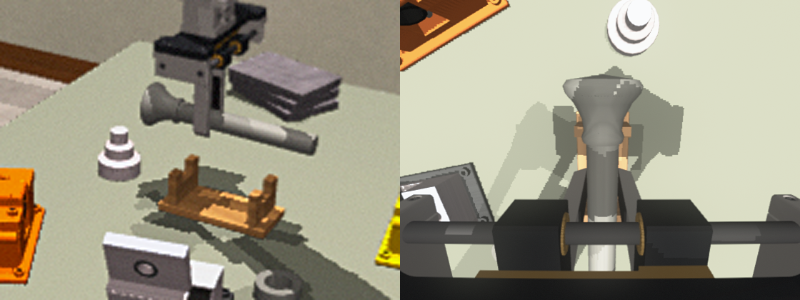

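>>> {"method": "step_arm", "body": {"steps": [[[0,-0.025,0],0],[[0,-0.065,0],0],[[0,-0.11,0],0],[[0,-0.155,0],0],[[0,-0.2,0],0]]}}

```text
time_s: 5.55
tcp_pos: [570.5, -61.8, 112.1]
orientation: [-3.141, 0.002, 0.01]
contact_force: [0.8, 1.0, -2.7]
opening: 25.3
finger_force: 30.0
```

>>> {"method": "step_arm", "body": {"steps": [[[-0.0045,-0.035,0],-4],[[-0.0095,-0.06,0],-8],[[-0.0095,-0.077,0],-10.6],[[-0.0095,-0.077,0],-10.6],[[-0.0095,-0.077,0],-10.6]]}}

```text
time_s: 6.05
tcp_pos: [560.7, 13.2, 112.6]
orientation: [3.141, 0.002, 0.195]
contact_force: [0.0, 0.2, -3.8]
opening: 25.4
finger_force: 30.0
```

>>> {"method": "step_arm", "body": {"steps": [[[0,0,0],0],[[0,0,0],0],[[0,0,0],0]]}}

```text
time_s: 6.35
tcp_pos: [561.2, 12.5, 113.4]
orientation: [3.141, 0.0, 0.194]
contact_force: [0.2, 0.4, -3.8]
opening: 25.2
finger_force: 30.0
```

```bash
python3 - <<'E'
from h import *
o=observe();print(o["time_s"],o["tcp_pos"],o["orientation"],o["contact_force"],o["torque"])
w=shot("wrist","w3"); d=shot("side","d3"); s=shot("scene","s3")
print('should-be grip px in side', proj(d,[560.7,14,o["tcp_pos"][2]+19]))
im=np.vstack([cv2.resize(w["image"][:310],(560,310)),np.hstack([cv2.resize(d["image"][130:270,220:360],(280,280),interpolation=cv2.INTER_CUBIC),cv2.resize(s["image"][120:260,220:360],(280,280),interpolation=cv2.INTER_CUBIC)])])
cv2.imwrite('pics/g3.png',im[:,:,::-1])
E
```

```text
6.35 [561.17337932  12.4541662  113.38536841] [3.14141699e+00 1.19093231e-04 1.93880200e-01] [ 0.24332273  0.36493877 -3.78631919] [ 0.10151798 -0.10347919  0.02890931]
should-be grip px in side [260.48892609 197.17406544]
```

View pics/g3.png

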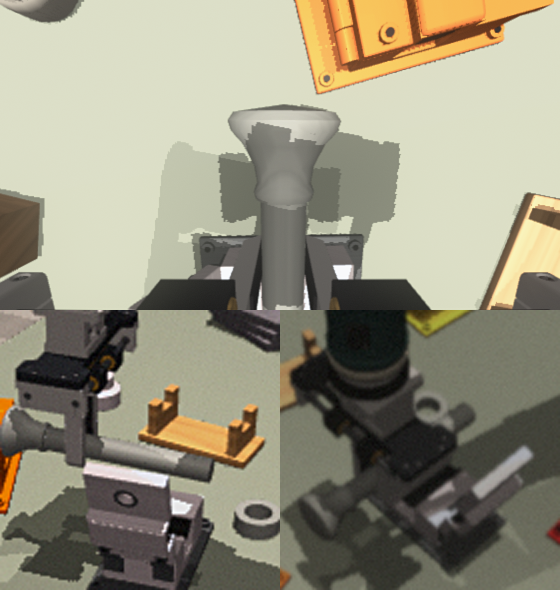

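The finial is held level over the jig, with the bell at (285,125) in the wrist crop. The jig foot's end shows with bolts at (207,246) and (355,245); I use these to check the alignment.

```bash
cat >> h.py <<'E'
J0=np.array([483.2,-1.3]);YJ=0.195
def tojig(P,J=J0,y=YJ):
    c,s=np.cos(y),np.sin(y); return np.array([[c,s],[-s,c]])@(np.array(P)[:2]-J)
E
python3 - <<'E'
from h import *
w=load('w3');w1=load('w1')
for uv in ((207,246),(355,245),(194,236),(366,234)): print(uv,tojig(onz(w,*uv,9)).round(1))
for uv in ((198,242),(217,325),(209,231),(231,331)): print('w1',uv,tojig(onz(w1,uv[0]/1.4,uv[1]/1.4,9)).round(1))
a=onz(w,207,246,9)-onz(w,355,245,9); print('yaw',np.arctan2(-a[0],a[1]))
a=onz(w,194,236,9)-onz(w,366,234,9); print('yaw',np.arctan2(-a[0],a[1]))
E
```

```text
(207, 246) [39.1 76.6]
(355, 245) [ 40.1 -75.7]
(194, 236) [50.  89.2]
(366, 234) [ 52.1 -86.2]
w1 (198, 242) [ 39.1 -74.3]
w1 (217, 325) [-41.6 -74.4]
w1 (209, 231) [ 47.9 -86.6]
w1 (231, 331) [-49.  -86.6]
yaw 0.2016955721587861
yaw 0.20678453828841997
```

>>> {"method": "step_arm", "body": {"steps": [[[0.001,-0.0015,0.02],-0.4],[[0.001,-0.0015,0.04],-0.4],[[0.001,-0.0015,0.055],-0.4],[[0.001,-0.0015,0.064],-0.4],[[0.001,-0.0015,0.064],-0.4]]}}

```text
time_s: 7.0
tcp_pos: [560.6, 15.1, 47.8]
orientation: [-3.141, 0.003, 0.202]
contact_force: [0.4, -0.6, -3.1]
opening: 25.2
finger_force: 30.0
```

>>> {"method": "step_arm", "body": {"steps": [[[0,0,0.004],0],[[0,0,0.008],0],[[0,0,0.01],0],[[0,0,0.01],0],[[0,0,0.01],0]]}}

```text
time_s: 7.5
tcp_pos: [562.3, 14.8, 40.1]
orientation: [3.141, -0.001, 0.203]
contact_force: [1.3, -0.6, -2.4]
opening: 25.2
finger_force: 30.0
```

>>> {"method": "step_arm", "body": {"steps": [[[0,0,0.0015],0],[[0,0,0.0015],0],[[0,0,0.0015],0]]}}

```text
time_s: 7.8
tcp_pos: [562.4, 15.0, 38.8]
orientation: [3.141, -0.002, 0.202]
contact_force: [1.1, -1.0, 0.2]
opening: 25.3
finger_force: 30.0
```

>>> {"method": "step_arm", "body": {"steps": [[[0,0,0],0],[[0,0,0],0],[[0,0,0],0],[[0,0,0],0],[[0,0,0],0]], "gripper": 70}}

```text
time_s: 8.3
tcp_pos: [561.7, 15.2, 37.9]
orientation: [-3.141, 0.0, 0.202]
contact_force: [-0.1, -0.2, -0.4]
opening: 61.5
finger_force: 0.0
```

>>> {"method": "step_arm", "body": {"steps": [[[0,0,-0.02],0],[[0,0,-0.06],0],[[0,0,-0.1],0],[[0,0,-0.14],0],[[0,0,-0.17],0]]}}

```text
time_s: 8.8
tcp_pos: [562.4, 15.1, 211.2]
orientation: [3.141, -0.003, 0.202]
contact_force: [-0.2, 0.2, 0.3]
opening: 65.8
finger_force: 0.0
```

```bash
python3 - <<'E'
from h import *
o=observe();print(o["time_s"],o["tcp_pos"],o["orientation"],o["contact_force"],o["torque"])
w=shot("wrist","w4"); d=shot("side","d4"); s=shot("scene","s4")
im=np.vstack([cv2.resize(w["image"][:310],(560,310)),np.hstack([cv2.resize(d["image"][150:290,220:360],(280,280),interpolation=cv2.INTER_CUBIC),cv2.resize(s["image"][140:280,220:360],(280,280),interpolation=cv2.INTER_CUBIC)])])
cv2.imwrite('pics/g4.png',im[:,:,::-1])
E
```

```text
8.8 [562.35811899  15.09134134 211.17606521] [ 3.14071886 -0.00337855  0.20247561] [-0.15596451  0.15772079  0.25557471] [ 0.05363838  0.06633448 -0.01937204]
```

View pics/g4.png

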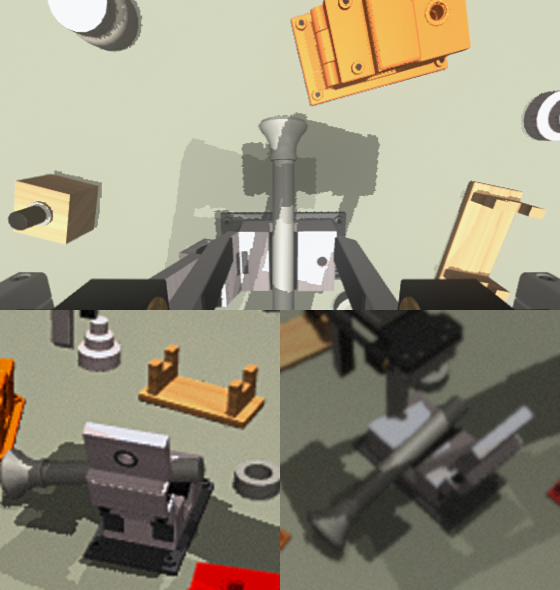

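The wrist view shows the spigot in the groove with the bell out at (283,135), and the lid still open. I check this numerically and locate the lid top, hole and pin.

```bash
python3 - <<'E'
from h import *
w,d,s=load('w4'),load('d4'),load('s4')
sh=onz(w,284,158,58);print('shoulder jig',tojig(sh), 'spig', tojig(onz(w,285,240,58)))
print('hole',onz(w,322,261,54),tojig(onz(w,322,261,54)))
for n,a,b in (('+x',(262.5,205.5),(316,218)),('-x',(304,210),(346,189))):
    P=tri([(d,*a),(s,*b)]);print('lidtop',n,P,tojig(P))
for t in (1.95,1.8,1.6):
    for x in (40,-40):
        c=np.array([np.cos(.2),np.sin(.2)]);n=np.array([-np.sin(.2),np.cos(.2)])
        y=54-130*np.cos(t);z=54+130*np.sin(t);X=np.r_[np.array([483.1,-.8])+c*x+n*y,z];print(t,x,proj(d,X).round(),proj(s,X).round())
print('pin knob', tri([(w,16,222),(d,213.5,301)]),onz(w,38,213,60))
for p,t in ((w,'w'),(d,'d'),(s,'s')): print(t,[(np.round(r["rect"]).tolist(),round(r["confidence"],2)) for r in search_frame("pin",p)[:2]])
E
```

```text
shoulder jig [126.36572338  -0.20631782] spig [29.1548223  -2.26091387]
hole [492.86927655 -48.66537088  54.        ] [  0.30819744 -48.34126893]
lidtop +x [503.44734009 112.53282488 173.83245484] [ 41.92059785 107.75217064]
lidtop -x [419.55973606  96.29926606 185.07078879] [-43.52266103 108.08088595]
1.95 40 [261. 207.] [315. 211.]
1.95 -40 [302. 214.] [343. 190.]
1.8 40 [264. 200.] [309. 204.]
1.8 -40 [305. 207.] [336. 183.]
1.6 40 [269. 192.] [300. 195.]
1.6 -40 [308. 198.] [327. 175.]
pin knob [485.509785   293.12671388  90.75635963] [487.06395913 293.73114478  60.        ]
w []
d []
s [([362.0, 296.0, 380.0, 312.0], 0.7), ([303.0, 187.0, 345.0, 235.0], 0.17)]
```

```bash
python3 - <<'E'
from h import *
w,d,s=load('w4'),load('d4'),load('s4')
for v in (464,467,470): print(tojig(onz(d,220+203/2,150+(v-310)/2,58)))
print(tojig(onz(s,220+(463-280)/2,140+(405-310)/2,58)))
im=np.hstack([cv2.resize(w["image"][110:260,200:350],(400,400),interpolation=cv2.INTER_CUBIC),cv2.resize(d["image"][205:255,290:340],(400,400),interpolation=cv2.INTER_CUBIC)])
cv2.imwrite('pics/g5.png',im[:,:,::-1])
E
```

```text
[-46.40667798 -41.32775395]
[-47.89379623 -35.57880565]
[-49.36800304 -29.8794422 ]
[-64.47362859  -5.48106473]
```

View pics/g5.png

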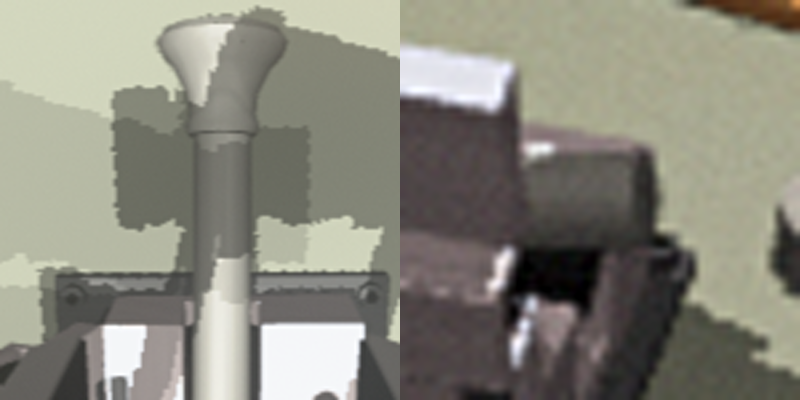

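The spigot seems tilted, tail up: its balance point lies at the very end of the saddle. I measure the tilt; the cure would be to push the finial about 20 mm further in along the groove.

```bash
python3 - <<'E'
from h import *
w,d,s=load('w4'),load('d4'),load('s4')
c=np.array([np.cos(.2),np.sin(.2)]);n=np.array([-np.sin(.2),np.cos(.2)])
G=lambda x,y,z:np.r_[np.array([483.1,-.8])+c*x+n*y,z]
for z in (58,70,85): print(z,'tail x-60',proj(d,G(-60,0,z)),proj(s,G(-60,0,z)))
print('tail meas side (320,230)', 'block top edge px', proj(w,G(40,0,54)))
P=tri([(d,320,230),(s,220+183/2,140+95/2)]);print('tail tri',P,tojig(P))
b=onz(w,283.6,117,70);print('bell top rim z70',tojig(b),'z60',tojig(onz(w,283.6,117,60)))
B=tri([(w,283,125),(d,220+14/2,150+(470-310)/2)]);print('bell tri',B,tojig(B))
for uv in ((310,103),(292,30)): print('orange foot',tojig(onz(w,*uv,8)))
E
```

```text
58 tail x-60 [322.81071555 238.38674766] [311.83789796 189.88279205]
70 tail x-60 [323.08456745 233.67502045] [312.08838661 186.81964961]
85 tail x-60 [323.43182736 227.71021307] [312.4073873  182.91214009]
tail meas side (320,230) block top edge px [282.59121473 230.3107999 ]
tail tri [430.18454251  -7.07161917  79.55563019] [-53.12903767   4.61038796]
bell top rim z70 [169.65584019   0.63515622] z60 [170.07570402   0.61385083]
bell tri [641.29088563  30.67700718  32.11131282] [161.2907688    0.73824526]
orange foot [189.0123588  -31.73021364]
orange foot [269.48255656  -8.43443078]
```

Confirmed: tail at about z 80, bell at about z 32, so the tilt is about 0.22 rad. I push the bell mouth from the +x end with shut fingers, to bring the origin to about 57 mm.

>>> {"method": "step_arm", "body": {"steps": [[[0.04,0,0],0],[[0.08,0,0],0],[[0.124,0,0],0],[[0.124,0,0.04],0],[[0.124,0,0.08],0]], "gripper": 0}}

```text
time_s: 9.6
tcp_pos: [684.7, 40.3, 124.8]
orientation: [-3.141, 0.001, 0.203]
contact_force: [-0.1, -0.7, -0.4]
opening: 29.4
finger_force: 0.0
```

>>> {"method": "step_arm", "body": {"steps": [[[0,0,0.04],0],[[0,0,0.08],0],[[0,0,0.088],0],[[0,0,0.088],0],[[0,0,0.088],0]]}}

```text
time_s: 10.1
tcp_pos: [684.3, 40.0, 41.7]
orientation: [3.141, -0.002, 0.202]
contact_force: [-0.4, -0.4, 0.2]
opening: 0.5
finger_force: 0.0
```

>>> {"method": "step_arm", "body": {"steps": [[[-0.005,0,0],0],[[-0.01,0,0],0],[[-0.015,0,0],0],[[-0.02,0,0],0],[[-0.025,0,0],0]]}}

```text
time_s: 10.6
tcp_pos: [658.9, 35.0, 40.6]
orientation: [3.141, -0.002, 0.202]
contact_force: [4.1, 0.0, -0.8]
opening: 0.4
finger_force: 1.9
```

>>> {"method": "step_arm", "body": {"steps": [[[-0.004,0,0],0],[[-0.008,0,0],0],[[-0.012,0,0],0],[[-0.016,0,0],0],[[-0.02,0,0],0]]}}

```text
time_s: 11.1
tcp_pos: [639.5, 31.0, 40.3]
orientation: [3.141, -0.002, 0.202]
contact_force: [4.8, 0.4, -0.3]
opening: 0.5
finger_force: 2.4
```

```bash
cat > chk.py <<'E'
from h import *
d=shot("side","d5"); s=shot("scene","s5")
im=np.hstack([cv2.resize(d["image"][190:290,215:345],(520,400),interpolation=cv2.INTER_CUBIC),cv2.resize(s["image"][160:260,250:325],(280,400),interpolation=cv2.INTER_CUBIC)])
cv2.imwrite('pics/g6.png',im[:,:,::-1])
E
python3 chk.py
```

```text
(no output)
```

View pics/g6.png

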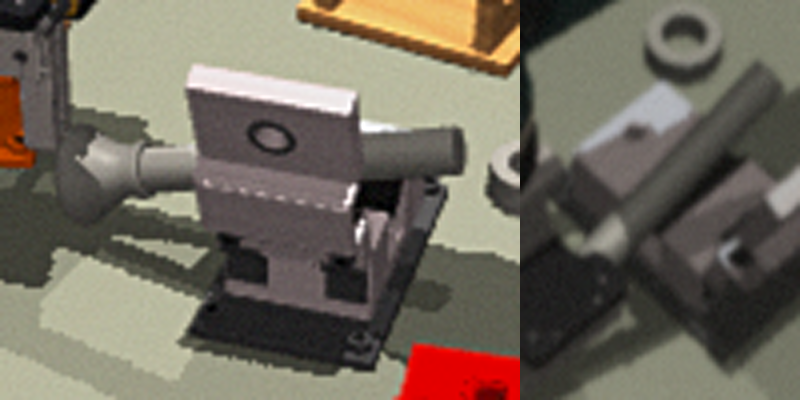

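The picture shows the finial pushed in but still tail-up: tail at crop (455,150), bell at (85,190), finger against the mouth. I back off and see if it drops level.

>>> {"method": "step_arm", "body": {"steps": [[[0.01,0,0],0],[[0.03,0,0],0],[[0.045,0,0],0],[[0.045,0,0],0],[[0.045,0,0],0]]}}

```text
time_s: 11.7
tcp_pos: [682.2, 39.9, 38.8]
orientation: [-3.141, 0.003, 0.203]
contact_force: [0.1, 0.4, 0.2]
opening: 0.6
finger_force: 0.0
```

```bash
python3 - <<'E'
from h import *
c=np.array([np.cos(.2),np.sin(.2)]);n=np.array([-np.sin(.2),np.cos(.2)])
G=lambda x,y,z:np.r_[np.array([483.1,-.8])+c*x+n*y,z]
d5=load('d5');d=shot("side","d6")
for x in (-72,-78,-84): print(x,'level tail ctr',proj(d,G(x,0,58)),'top',proj(d,G(x,0,71)),'tilted',proj(d,G(x,0,86)))
a=cv2.cvtColor(d["image"],cv2.COLOR_RGB2GRAY).astype(int);b=cv2.cvtColor(d5["image"],cv2.COLOR_RGB2GRAY).astype(int)
m=np.abs(a-b)>25; ys,xs=np.nonzero(m[200:260,303:350]); print('changed',len(ys),(xs.min()+303,xs.max()+303,ys.min()+200,ys.max()+200) if len(ys) else '')
print('old');print(b[214:252:2,306:344:2]);print('new');print(a[214:252:2,306:344:2])
E
```

```text
-72 level tail ctr [328.35468998 239.41502468] top [328.6863225 234.2997845] tilted [329.07473593 228.31924383]
-78 level tail ctr [331.13888524 239.93150688] top [331.48806655 234.81199916] tilted [331.89704558 228.82637031]
-84 level tail ctr [333.93130387 240.44956783] top [334.29813396 235.32577244] tilted [334.72779657 229.33503093]
changed 587 (np.int64(304), np.int64(349), np.int64(221), np.int64(259))
old
[[185 180 180 182 184 180 180 185 181 184 185 182 185 178 181 182 187 187
  184]
 [185 183 179 181 181 182 183 182 183 185 185 181 186 181 180 184 184 183
  185]
 [182 179 184 184 181 184 181 183 184 186 185 181 184 183 185 186 178 185
  179]
 [236 206 188 188 184 184 185 183 189 192 188 185 186 184 184 183 181 179
  181]
 [252 252 213 216 177 175 127 116 103 101 102  82 118 185 181 184 185 185
  184]
 [ 92  92  93  97  98  96 105 102 103 104 102  66  68 190 180 180 183 184
  186]
 [102 104 103  99 101 103 104 106 104 106 104  65  55 180 184 182 182 189
  195]
 [100 101  92  96  90  89  92  94  92  91  94  68  57 181 185 184 189 198
  184]
 [ 83  83  81  83  85  81  80  76  
[... 1700 characters left out ...]
 112 111 107 105  99 106 110 133 167  43 176
  211]
 [ 96 102 104 111 113 116 118 118 122 122 118 122 118 112  92 118  49  59
   84]
 [ 74  84  83  91  92  97  99 106 106 115 119 120 122 109 117 109  48  62
   68]
 [ 42  60  66  68  74  76  81  86  91  88  95  99 103  68 148 200  83  59
   75]
 [ 95  52  39  27  59  54  65  58  66  70  76  82  87  49 188 192 192  94
   66]
 [ 87 155 161  64  98  80  81  85  62  65  60  50  54  52 190 190 193 194
  172]
 [ 74 156 147  92 102  84  55  55  75 189 193 193 197 181 192 191 192 189
  191]
 [ 68 149  85  96 151  75  51  46  56 197 193 193 192 193 188 192 191 193
  189]
 [ 65 150  64 100  99  56  45  45 103 194 197 190 190 192 189 190 189 191
  193]]
```

The tail dropped level: its centre is now at side pixel (333,239), so tail x is about -80 and the finial origin about 56 mm. Now the lid: lift, go behind it and push.

>>> {"method": "step_arm", "body": {"steps": [[[0,0,-0.045],0],[[0,0,-0.09],0],[[0,0,-0.14],0],[[0,0,-0.19],0],[[-0.03,-0.02,-0.195],0]]}}

```text
time_s: 12.25
tcp_pos: [654.7, 51.8, 244.0]
orientation: [3.137, -0.016, 0.2]
contact_force: [1.0, 0.3, 1.4]
opening: 0.5
finger_force: 0.0
```

>>> {"method": "step_arm", "body": {"steps": [[[-0.035,-0.025,0],0],[[-0.07,-0.05,0],0],[[-0.105,-0.075,0],0],[[-0.14,-0.1,0],0],[[-0.173,-0.12,0],0]]}}

```text
time_s: 12.75
tcp_pos: [453.3, 136.7, 234.7]
orientation: [-3.141, 0.001, 0.203]
contact_force: [0.5, 0.1, 0.1]
opening: 0.6
finger_force: 0.0
```

>>> {"method": "step_arm", "body": {"steps": [[[0,0,0],0],[[0,0,0.03],0],[[0,0,0.06],0],[[0,0,0.082],0],[[0,0,0.082],0]]}}

```text
time_s: 13.25
tcp_pos: [453.8, 135.3, 149.0]
orientation: [3.141, 0.008, 0.202]
contact_force: [-0.7, -0.4, -0.2]
opening: 0.7
finger_force: 0.0
```

>>> {"method": "step_arm", "body": {"steps": [[[0,0.01,0],0],[[0,0.02,0],0],[[0,0.03,0],0],[[0,0.04,0],0],[[0,0.05,0],0]]}}

```text
time_s: 13.75
tcp_pos: [467.1, 86.4, 154.1]
orientation: [3.141, -0.002, 0.202]
contact_force: [0.1, 2.3, 1.7]
opening: 0.6
finger_force: 1.1
```

>>> {"method": "step_arm", "body": {"steps": [[[0,0.012,0],0],[[0,0.024,0],0],[[0,0.036,0],0],[[0,0.048,0],0],[[0,0.06,0],0]]}}

```text
time_s: 14.25
tcp_pos: [478.0, 27.3, 152.3]
orientation: [-3.142, 0.002, 0.202]
contact_force: [-0.3, 1.3, -0.0]
opening: 0.5
finger_force: 0.6
```

>>> {"method": "step_arm", "body": {"steps": [[[0,0.007,0],0],[[0,0.014,0],0],[[0,0.021,0],0],[[0,0.028,0],0],[[0,0.028,0],0]]}}

```text
time_s: 14.75
tcp_pos: [484.3, 0.1, 153.1]
orientation: [3.141, -0.0, 0.202]
contact_force: [0.6, 0.0, 0.3]
opening: 0.4
finger_force: 0.0
```

```bash
cat > lid.py <<'E'
from h import *
o=observe();print(o["time_s"],o["tcp_pos"].round(1),o["contact_force"].round(1))
c=np.array([np.cos(.2),np.sin(.2)]);n=np.array([-np.sin(.2),np.cos(.2)])
G=lambda x,y,z:np.r_[np.array([483.1,-.8])+c*x+n*y,z]
import sys
d=shot("side","d"+sys.argv[1]);s=shot("scene","s"+sys.argv[1])
for nm,p in (("side",d),("scene",s)):
    print(nm,[(l,[(np.round(r["rect"]).tolist(),round(r["confidence"],2)) for r in search_frame(l,p)]) for l in ("jig_lid","finial")])
    for t in (1.95,1.0,.5,.07):
        R=[]
        for h in (0,14):
            for S in (10,130):
                for x in (-40,40): R.append(proj(p,G(x,54-S*np.cos(t)+h*np.sin(t),54+S*np.sin(t)+h*np.cos(t))))
        R=np.array(R);print(t,R.min(0).round(),R.max(0).round())
E
python3 lid.py 7
```

```text
14.75 [4.843e+02 1.000e-01 1.531e+02] [0.6 0.  0.3]
side [('jig_lid', [([304.0, 276.0, 362.0, 342.0], 0.83), ([185.0, 175.0, 229.0, 212.0], 0.76), ([269.0, 185.0, 319.0, 257.0], 0.75), ([408.0, 173.0, 446.0, 209.0], 0.57)]), ('finial', [([229.0, 213.0, 335.0, 247.0], 0.74)])]
1.95 [259. 207.] [306. 255.]
1.0 [269. 183.] [318. 248.]
0.5 [270. 190.] [322. 248.]
0.07 [271. 206.] [323. 249.]
scene [('jig_lid', [([362.0, 196.0, 433.0, 254.0], 0.96), ([139.0, 212.0, 207.0, 264.0], 0.91), ([276.0, 167.0, 327.0, 228.0], 0.71), ([258.0, 77.0, 282.0, 97.0], 0.61)]), ('finial', [([241.0, 203.0, 292.0, 248.0], 0.83)])]
1.95 [299. 190.] [347. 232.]
1.0 [276. 162.] [324. 227.]
0.5 [263. 163.] [322. 225.]
0.07 [260. 172.] [320. 226.]
```

>>> {"method": "step_arm", "body": {"steps": [[[0,0.01,0],0],[[0,0.02,0],0],[[0,0.03,0],0],[[0,0.04,0],0],[[0,0.05,0],0]]}}

```text
time_s: 15.55
tcp_pos: [494.3, -49.1, 153.0]
orientation: [3.141, -0.0, 0.202]
contact_force: [0.0, 0.3, -0.2]
opening: 0.4
finger_force: 0.0
```

```bash
python3 lid.py 8 | grep -v "^[01]\.[0-9]* \["
```

```text
15.55 [494.3 -49.1 153. ] [ 0.   0.3 -0.2]
side [('jig_lid', [([272.0, 186.0, 322.0, 260.0], 0.94), ([405.0, 170.0, 448.0, 206.0], 0.8), ([187.0, 175.0, 228.0, 214.0], 0.77)]), ('finial', [([228.0, 211.0, 338.0, 249.0], 0.94), ([189.0, 306.0, 242.0, 359.0], 0.63)])]
scene [('jig_lid', [([363.0, 196.0, 432.0, 253.0], 0.91), ([272.0, 164.0, 324.0, 228.0], 0.79), ([141.0, 208.0, 208.0, 268.0], 0.77), ([297.0, 87.0, 310.0, 100.0], 0.68), ([256.0, 162.0, 333.0, 253.0], 0.44)]), ('finial', [([239.0, 180.0, 322.0, 249.0], 0.75)])]
```

>>> {"method": "step_arm", "body": {"steps": [[[0,0,-0.04],0],[[0,0,-0.07],-8],[[0.01,-0.048,-0.07],-16],[[0.02,-0.096,-0.07],-24],[[0.029,-0.143,-0.07],-32]]}}

```text
time_s: 16.35
tcp_pos: [493.6, 99.8, 223.6]
orientation: [3.141, -0.001, 0.766]
contact_force: [1.1, -0.1, 1.0]
opening: 0.6
finger_force: 0.0
```

```bash
python3 - <<'E'
from h import *
o=observe();p=o["tcp_pos"];y=o["orientation"][2];print(p,y)
D=np.array([495,240])-p[:2];print('dx,dy',D@[np.cos(y),np.sin(y)],D@[np.sin(y),-np.cos(y)],'turn',-np.degrees(np.pi/2+.2-y),'z',p[2]-200)
E
```

```text
[493.61508315  99.81793675 223.62368463] 0.7660227942665276
dx,dy 98.18271756132903 -100.06539273717237 turn -57.56928278032627 z 23.623684626098253
```

>>> {"method": "step_arm", "body": {"steps": [[[0.024,-0.024,0.005],-8.5],[[0.05,-0.05,0.01],-17],[[0.074,-0.074,0.015],-25.5],[[0.098,-0.1,0.02],-34],[[0.098,-0.1,0.024],-42.5]], "gripper": 60}}

```text
time_s: 16.85
tcp_pos: [494.6, 242.3, 198.3]
orientation: [-3.14, -0.002, 1.515]
contact_force: [-0.0, 1.0, -0.6]
opening: 37.0
finger_force: 0.0
```

>>> {"method": "step_arm", "body": {"steps": [[[0,0,0],-8],[[0,0,0],-15],[[0,0,0],-15],[[0,0,0],-15],[[0,0,0],-15]]}}

```text
time_s: 17.35
tcp_pos: [495.7, 238.1, 199.1]
orientation: [3.141, -0.0, 1.763]
contact_force: [0.1, -0.3, 1.0]
opening: 56.4
finger_force: 0.0
```

```bash
python3 lid.py 9 | grep -v "^[01]\.[0-9]* \["; python3 - <<'E'
from h import *
w=shot("wrist","w9");d=load("d9");s=load("s9")
o=observe();print(o["joints"])
for l in("pin","pinblock"): print(l,[(np.round(r["rect"],1).tolist(),round(r["confidence"],2)) for r in search_frame(l,w)])
def dark(p,X,h):
    u,v=proj(p,X).astype(int);g=p["image"].max(2)[v-h:v+h,u-h:u+h];m=(g<60).astype(np.uint8)
    n,L,S,C=cv2.connectedComponentsWithStats(m)
    for i in range(1,n):
        if S[i,4]>20: print('  comp',S[i]+[u-h,v-h,0,0,0],C[i]+[u-h,v-h])
for nm,p in(("w",w),("d",d),("s",s)):
    print(nm,proj(p,[485.5,293,89]),proj(p,[485.5,293,60])); dark(p,[485.5,293,78],45 if nm=="w" else 18)
E
```

```text
17.35 [495.7 238.1 199.1] [ 0.1 -0.3  1. ]
side [('jig_lid', [([269.0, 185.0, 321.0, 260.0], 0.93), ([304.0, 279.0, 360.0, 340.0], 0.85), ([407.0, 171.0, 448.0, 207.0], 0.77)]), ('finial', [([228.0, 210.0, 336.0, 246.0], 0.74)])]
scene [('jig_lid', [([382.0, 210.0, 433.0, 254.0], 0.87), ([270.0, 162.0, 322.0, 224.0], 0.75), ([137.0, 210.0, 210.0, 265.0], 0.7), ([260.0, 72.0, 313.0, 111.0], 0.7)]), ('finial', [([239.0, 181.0, 321.0, 252.0], 0.64)])]
[ 3.44528846e-01  8.82421987e-02  1.38236276e+00 -4.55096371e-05
  1.67085355e+00  1.51184644e-01]
pin [([266.3, 134.8, 296.6, 161.1], 0.94)]
pinblock [([247.4, 108.4, 319.1, 185.2], 0.62)]
w [282.61266183 149.83645409] [282.66301335 148.02463082]
d [213.48576239 301.74734054] [214.46714627 314.56460046]
  comp [207 298  13  21 227] [213.3876652  307.85022026]
s [371.75619809 298.32080369] [369.43290778 304.13356722]
  comp [364 295  13  14 129] [370.18604651 301.69767442]
  comp [352 308   7  10  37] [353.86486486 314.        ]
```

```bash
cat > ang.py <<'E'
from h import *
c=np.array([np.cos(.2),np.sin(.2)]);n=np.array([-np.sin(.2),np.cos(.2)])
G=lambda x,y,z:np.r_[np.array([483.1,-.8])+c*x+n*y,z]
L=lambda t,x,S,h:G(x,54-S*np.cos(t)+h*np.sin(t),54+S*np.sin(t)+h*np.cos(t))
def quad(p,t): return np.array([proj(p,L(t,x,S,14)) for x,S in((-40,78),(40,78),(40,130),(-40,130))],np.float32)
def score(p,t):
    # rectify the outer ear, expect dark hole at the middle (S=102)
    q=quad(p,t);M=cv2.getPerspectiveTransform(q,np.float32([(0,0),(80,0),(80,52),(0,52)]))
    g=cv2.warpPerspective(cv2.cvtColor(p["image"],cv2.COLOR_RGB2GRAY),M,(80,52)).astype(float)
    yy,xx=np.mgrid[:52,:80];r=np.hypot(xx-40,yy-24)
    ann=(r>11)&(r<20);return ann.sum() and (np.median(g[ann])-g[r<5].mean(), g[ann].std())
def best(ps):
    T=np.arange(0,1.3,.02);S=[sum(score(p,t)[0]-score(p,t)[1] for p in ps) for t in T]
    i=np.argsort(S)[::-1][:4];return [(round(float(T[k]),2),round(float(S[k]),1)) for k in i]
E
python3 - <<'E'
from ang import *
for k in ("8","9"):
    d,s=load("d"+k),load("s"+k);print(k,'side',best([d]),'scene',best([s]),'both',best([d,s]))
a,b=[cv2.cvtColor(load(k)["image"],cv2.COLOR_RGB2GRAY).astype(int)[170:265,262:330] for k in("d8","d9")]
print((np.abs(a-b)>30).sum())
print('pin', tri([(load("w9"),281.5,148),(load("d9"),213.4,308)]),tri([(load("s9"),370.2,301.7),(load("d9"),213.4,307.9)]))
E
```

```text
8 side [(0.16, 42.5), (0.18, 24.9), (0.14, 24.9), (0.98, 19.4)] scene [(1.22, 13.9), (1.24, 12.4), (0.86, 4.6), (0.84, 3.7)] both [(0.16, 34.1), (0.18, 16.9), (0.14, 15.6), (0.9, 12.4)]
9 side [(0.86, 85.2), (0.84, 85.1), (0.88, 85.0), (0.9, 84.2)] scene [(0.74, 37.2), (0.76, 36.1), (0.72, 35.3), (0.78, 32.3)] both [(0.76, 115.9), (0.78, 114.6), (0.74, 113.6), (0.8, 112.4)]
1580
pin [484.76583165 294.24507861  76.41900201] [486.69740823 293.24381373  74.71416888]
```

```bash
python3 - <<'E'
from ang import *
w=load("w9");P=onz(w,281.5,148,75);print(P)
g=w["image"].max(2)[120:180,250:315];m=(g<70).astype(np.uint8);n_,Lb,S,C=cv2.connectedComponentsWithStats(m)
for i in range(1,n_):
    if S[i,4]>60: print(S[i],C[i]+[250,120],onz(w,*(C[i]+[250,120]),80))
o=observe();p=o["tcp_pos"];y=o["orientation"][2]
d=shot("side","d10");s=shot("scene","s10");print(best([d]),best([d,s]))
D=np.array([485.5,294])-p[:2];print('dx,dy',D@[np.cos(y),np.sin(y)],D@[np.sin(y),-np.cos(y)],'z',p,y)
E
```

```text
[484.19970476 293.67334844  75.        ]
[(0.84, 87.5), (0.82, 87.0), (0.8, 86.4), (0.78, 85.8)] [(0.74, 118.1), (0.76, 117.0), (0.72, 116.7), (0.78, 114.8)]
dx,dy 56.88758281161944 0.7255578891820924 z [495.72306465 238.03382752 198.99428491] 1.7642230377797654
```

>>> {"method": "step_arm", "body": {"steps": [[[0.03,0,0],0],[[0.057,0,0.03],0],[[0.057,0,0.065],0],[[0.057,0,0.1],0],[[0.057,0,0.12],0]]}}

```text
time_s: 18.4
tcp_pos: [482.9, 293.5, 75.5]
orientation: [-3.137, 0.001, 1.765]
contact_force: [0.3, -0.4, 0.3]
opening: 56.6
finger_force: 0.0
```

>>> {"method": "step_arm", "body": {"steps": [[[0,0,0.008],0],[[0,0,0.014],0],[[0,0,0.014],0],[[0,0,0.014],0]]}}

```text
time_s: 18.8
tcp_pos: [485.8, 294.4, 66.6]
orientation: [3.139, -0.001, 1.764]
contact_force: [-0.0, 0.6, 1.0]
opening: 56.4
finger_force: 0.0
```

>>> {"method": "step_arm", "body": {"steps": [[[0,0,0],0],[[0,0,0],0],[[0,0,0],0],[[0,0,0],0],[[0,0,0],0]], "gripper": 0}}

```text
time_s: 19.3
tcp_pos: [484.9, 294.0, 65.2]
orientation: [3.141, -0.0, 1.765]
contact_force: [-0.3, -0.6, 0.2]
opening: 21.4
finger_force: 30.0
```

```bash
python3 - <<'E'
from ang import *
o=observe();print(o["tcp_pos"],o["contact_force"],o["torque"],o["opening"],o["finger_force"])
d=shot("side","d11");s=shot("scene","s11");print(o["time_s"],best([d]),best([d,s]))
E
```

```text
[484.90104148 294.04119985  65.1790492 ] [-0.2811226  -0.59852914  0.23936007] [-0.01484465  0.00093928 -0.0089279 ] 21.384403256822225 30.00723034143448
19.3 [(0.12, 117.3), (0.14, 113.1), (0.1, 112.0), (0.08, 95.5)] [(0.12, 193.7), (0.14, 189.2), (0.1, 185.2), (0.16, 167.8)]
```

>>> {"method": "step_arm", "body": {"steps": [[[0,0,-0.01],0],[[0,0,-0.04],0],[[0,0,-0.08],0],[[0,0,-0.12],0],[[0,0,-0.14],0]]}}

```text
time_s: 19.9
tcp_pos: [485.9, 294.6, 210.2]
orientation: [3.135, -0.002, 1.765]
contact_force: [0.1, 0.5, 0.2]
opening: 21.2
finger_force: 30.0
```

>>> {"method": "step_arm", "body": {"steps": [[[-0.035,-0.005,0],0],[[-0.08,-0.012,0],0],[[-0.125,-0.019,0],0],[[-0.17,-0.025,0],0],[[-0.215,-0.032,0],0]]}}

```text
time_s: 20.4
tcp_pos: [494.3, 75.3, 205.6]
orientation: [3.141, 0.0, 1.765]
contact_force: [0.1, -0.2, -0.9]
opening: 21.2
finger_force: 30.0
```

>>> {"method": "step_arm", "body": {"steps": [[[-0.045,-0.007,0],0],[[-0.09,-0.013,0],0],[[-0.13,-0.02,0],0],[[-0.16,-0.025,0],0],[[-0.174,-0.026,0],0]]}}

```text
time_s: 20.9
tcp_pos: [502.3, -101.3, 205.4]
orientation: [-3.141, 0.0, 1.761]
contact_force: [0.6, 0.0, -0.8]
opening: 21.1
finger_force: 30.0
```

>>> {"method": "step_arm", "body": {"steps": [[[0,0,0],0],[[0,0,0],0],[[0,0,0],0]]}}

```text
time_s: 21.2
tcp_pos: [502.8, -97.3, 205.1]
orientation: [3.141, -0.001, 1.767]
contact_force: [-1.1, 0.7, -0.7]
opening: 21.1
finger_force: 30.0
```

```bash
python3 - <<'E'
from ang import *
o=observe();p=o["tcp_pos"];y=o["orientation"][2];print(o["time_s"],p,o["orientation"],o["contact_force"],o["opening"])
w=shot("wrist","w12");d=shot("side","d12");s=shot("scene","s12");print(best([d]),best([d,s]))
T=L(.1,0,102,14);u,v=proj(w,T);print('pred hole px',u,v,T)
g=cv2.cvtColor(w["image"],cv2.COLOR_RGB2GRAY)
u,v=int(u),int(v);print(g[v-24:v+25:3,u-24:u+25:3])
E
```

```text
21.2 [502.75515725 -97.30799061 205.1325463 ] [ 3.14137922e+00 -6.78164561e-04  1.76655244e+00] [-1.05211992  0.673134   -0.65682861] 21.11249378482275
[(0.04, 71.4), (0.06, 62.8), (0.02, 62.5), (0.42, 42.1)] [(0.04, 119.7), (0.02, 110.0), (0.06, 109.9), (0.08, 77.6)]
pred hole px 281.81186360441944 152.331298117364 [492.25721719 -45.97397064  78.11306681]
[[240 177 242 241 219 241 241 241 221 242 242 243 243 242 244 245 242]
 [242 242 242 242 242 242 242 243 243 242 242 242 243 242 243 242 242]
 [242 241 242 242 242 242 242 242 242 242 242 242 242 242 242 242 242]
 [242 242 242 242 242 242 242 242 243 242 243 242 242 242 242 242 242]
 [242 242 242 242 242 242 242 244 242 244 243 242 242 242 242 242 242]
 [241 241 242 242 242 243 234 146 148 148 212 243 242 242 242 242 242]
 [242 242 241 242 242 166 158 187 189 184 150 186 242 242 242 242 242]
 [241 241 242 241 243 148 169  93  90 109 176 152 244 242 242 242 241]
 [221 242 242 241 230 171 151  89 129 127 119 169 164 242 242 242 242]
 [162 166 243 242 237 167 157 105 127 114 175 168 217 242 241 242 242]
 [159 159 157 169 215 145 176 123 119 140 193 151 242 241 242 241 241]
 [160 160 160 160 160 144 151 187 206 151 147 199 242 241 242 241 241]
 [159 161 159 159 159 160 149  99 142 151 233 242 241 242 241 241 241]
 [153 155 154 153 154 154 156 156 162 170 242 236 241 241 241 241 241]
 [155 157 156 158 158 157 159 159 158 157 168 221 242 241 241 241 241]
 [214 151 152 152 153 152 153 153 153 154 152 151 162 242 241 241 241]
 [241 242 160 156 157 157 158 158 157 157 158 156 157 154 167 221 241]]
```

```bash
python3 - <<'E'
from ang import *
w=load("w12");o=observe();p=o["tcp_pos"];y=o["orientation"][2]
H=onz(w,281.9,153.3,75);print('lid hole',H,'prior',L(.06,0,102,14))
g=cv2.cvtColor(w["image"],cv2.COLOR_RGB2GRAY)
for dz in (-10,-20,-35,-50,-59): print(dz,proj(w,p+[0,0,dz]).round(1))
u,v=proj(w,p+[0,0,-55]).astype(int)
print(v);print(g[v-40:v+34:4,u-24:u+26:2])
D=H[:2]-p[:2];print('dx,dy',D@[np.cos(y),np.sin(y)],D@[np.sin(y),-np.cos(y)])
E
```

```text
lid hole [492.56837129 -47.14810189  75.        ] prior [492.432881   -46.84054743  74.09113622]
-10 [281.5 243.1]
-20 [281.6 237.9]
-35 [281.7 231. ]
-50 [281.8 224.9]
-59 [281.8 221.6]
223
[[197 197 196 186 196 186 174 186 196 177 176 187 195 178 178 148 109 104
  106 105 105 106 120 127 118]
 [197 197 196 196 197 196 196 197 198 193 135 132 168 163 132 132 167 193
  197 166 125 125 126 127 127]
 [191 193 166 134 191 194 165 165 193 164 125 125 126 125 127 127 127 125
  132 191 193 167 130 126 126]
 [126 125 125 126 125 125 125 126 125 125 125 124 126 126 125 124 125 125
  126 125 126 126 126 126 125]
 [125 125 125 124 124 125 125 125 124 126 125 125 125 125 125 124 125 125
  125 125 124 125 125 125 125]
 [124 124 125 124 124 125 124 123 125 125 124 125 124 124 124 123 124 123
  124 124 124 124 124 124 125]
 [125 124 124 125 124 124 124 124 123 124 123 123 124 123 124 124 124 125
  124 124 123 124 123 123 123]
 [124 124 123 124 124 123 124 124 124 123 123 123 123 123 123 123 123 123
  123 123 124 123 124 123 124]
 [124 124 123 123 124 123 123 123 122 122 123 122 122 122 123 123 123
[... 431 characters left out ...]
106 103  90 120 121 121]
 [122 121 109  91  98 108 110 108 104  62  42  42  39  41  39  40  40  61
  105 106 104 105  92  95 104]
 [ 89  89  88  80  43  91 107  50  40  40  39  41  41  41  40  40  40  39
   40  39  90  87  41  77  87]
 [ 88  88  88  69  46  61  41  43  42  41  41  40  40  39  39  38  40  40
   39  40  40  68  40  64  87]
 [ 89  88  87  49  44  49  41  40  42  41  40  40  39  39  39  39  38  39
   38  39  39  38  40  48  84]
 [ 88  88  78  45  42  42  40  40  42  43  46  44  43  44  44  44  45  45
   40  38  37  38  39  40  73]
 [ 88  89  66  43  42  40  42  45  44  44  43  43  43  41  42  42  42  42
   41  44  42  39  38  39  64]]
dx,dy 51.46826625082932 -0.20617012505060453
```

>>> {"method": "step_arm", "body": {"steps": [[[0.025,-0.0005,0],0],[[0.051,-0.001,0.0],0],[[0.051,-0.001,0.03],0],[[0.051,-0.001,0.06],0],[[0.051,-0.001,0.06],0]]}}

```text
time_s: 21.85
tcp_pos: [488.7, -47.4, 140.5]
orientation: [-3.133, -0.004, 1.766]
contact_force: [0.2, 0.0, -1.3]
opening: 21.5
finger_force: 30.0
```

>>> {"method": "step_arm", "body": {"steps": [[[0,0,0],0],[[0,0,0.005],0],[[0,0,0.01],0],[[0,0,0.015],0],[[0,0,0.018],0]]}}

```text
time_s: 22.35
tcp_pos: [491.9, -49.1, 126.8]
orientation: [3.141, -0.0, 1.764]
contact_force: [-0.1, -0.1, -0.4]
opening: 21.5
finger_force: 30.0
```

```bash
python3 - <<'E'
from ang import *
o=observe();print(o["tcp_pos"],o["contact_force"],o["torque"]);print(tojig(o["tcp_pos"],np.array([483.1,-.8]),.2))
w=shot("wrist","w13");d=shot("side","d13")
print(best([d]))
E
```

```text
[491.92564122 -49.11808977 126.80812536] [-0.11337646 -0.14379492 -0.42849971] [ 0.04369589  0.01508506 -0.00730114]
[ -0.94960657 -49.10832912]
[(0.12, 5.0), (0.14, 4.8), (0.1, 1.5), (0.16, 1.3)]
```

>>> {"method": "step_arm", "body": {"steps": [[[0.001,0,0.004],0],[[0.001,0,0.009],0],[[0.001,0,0.014],0],[[0.001,0,0.018],0],[[0.001,0,0.022],0]]}}

```text
time_s: 22.95
tcp_pos: [491.6, -48.0, 104.5]
orientation: [-3.141, -0.0, 1.765]
contact_force: [0.4, 1.1, -1.2]
opening: 20.9
finger_force: 30.0
```

>>> {"method": "step_arm", "body": {"steps": [[[0,0,0.004],0],[[0,0,0.009],0],[[0,0,0.014],0],[[0,0,0.018],0],[[0,0,0.02],0]]}}

```text
time_s: 23.45
tcp_pos: [491.4, -48.0, 84.5]
orientation: [-3.141, -0.0, 1.765]
contact_force: [-0.2, 0.2, 1.7]
opening: 21.2
finger_force: 30.0
```

>>> {"method": "step_arm", "body": {"steps": [[[0,0,0.003],0],[[0,0,0.006],0],[[0,0,0.008],0],[[0,0,0.008],0],[[0,0,0.008],0]]}}

```text
time_s: 23.95
tcp_pos: [492.2, -48.4, 77.4]
orientation: [3.14, 0.001, 1.764]
contact_force: [-0.1, -2.1, 2.4]
opening: 21.6
finger_force: 30.0
```

>>> {"method": "step_arm", "body": {"steps": [[[0,0,0.001],0],[[0,0,0.002],0],[[0,0,0.002],0],[[0,0,0.002],0]]}}

```text
time_s: 24.35
tcp_pos: [492.3, -48.5, 77.1]
orientation: [3.14, 0.001, 1.764]
contact_force: [-3.2, -1.8, 9.7]
opening: 21.3
finger_force: 30.0
```

>>> {"method": "step_arm", "body": {"steps": [[[0,0,0.001],0],[[0,0,0.001],0],[[0,0,0.001],0],[[0,0,0.001],0]]}}

```text
time_s: 24.75
tcp_pos: [492.3, -48.5, 77.0]
orientation: [3.14, 0.002, 1.764]
contact_force: [-5.3, -1.9, 14.5]
opening: 21.1
finger_force: 30.0
```

>>> {"method": "step_arm", "body": {"steps": [[[0,0,0],0],[[0,0,0],0],[[0,0,0],0],[[0,0,0],0],[[0,0,0],0]]}}

```text
time_s: 25.25
tcp_pos: [492.3, -48.5, 77.0]
orientation: [3.14, 0.002, 1.765]
contact_force: [-5.2, -1.7, 14.2]
opening: 21.6
finger_force: 30.0
```

```bash
python3 - <<'E'
from ang import *
w=shot("wrist","w14");d=shot("side","d14");s=shot("scene","s14")
for nm,p in(("d",d),("s",s)): print([(l,[(np.round(r["rect"]).tolist(),round(r["confidence"],2)) for r in search_frame(l,p)]) for l in("finial","pin")])
for t in (0,.07): print(t,[(proj(p,L(t,x,130,14)).round(1)).tolist() for p in(d,s) for x in(-40,40)], [(proj(p,L(t,x,75,29)).round(1)).tolist() for p in(d,w) for x in(-40,40)])
# top corner of hump on the -x end: edge along vertical scan, side view
g=cv2.cvtColor(d["image"],cv2.COLOR_RGB2GRAY).astype(int)
for nm in("d12","d14"):
    q=cv2.cvtColor(load(nm)["image"],cv2.COLOR_RGB2GRAY).astype(int)
    for x in (-30,-20,20,30):
        u,v=proj(load(nm),L(0,x,130,14)).astype(int);print(nm,x,u,v,q[v-8:v+6,u])
o=observe();print(o["time_s"],o["tcp_pos"],o["contact_force"])
E
```

```text
[('finial', []), ('pin', [([297.0, 200.0, 308.0, 221.0], 0.73)])]
[('finial', [([240.0, 181.0, 321.0, 248.0], 0.67)]), ('pin', [([274.0, 178.0, 289.0, 196.0], 0.52)])]
0 [[322.6, 214.7], [288.3, 208.7], [284.2, 173.7], [259.4, 191.4]] [[316.6, 221.7], [280.9, 215.3], [216.1, 210.4], [347.6, 209.6]]
0.07 [[322.7, 211.5], [288.2, 205.6], [284.5, 171.6], [259.6, 189.4]] [[316.5, 220.2], [280.6, 213.8], [213.9, 209.1], [349.7, 208.3]]
d12 -30 318 213 [164 163 166 164 146  96 207 213 193 111  86  96  95  95]
d12 -20 313 213 [166 165  83  72  87 168 102  88  93  95  97  87 100 207]
d12 20 296 210 [163 170 159 104  71  75 118 198 198 201 201 202 208 204]
d12 30 292 209 [163 161 163 164 162 172 201 200 197 196 201 200 200 200]
d14 -30 318 213 [175 170 170 171 169 166 169 171 175 142 129 130  97  99]
d14 -20 313 213 [ 63  60  69  79  86  85 112 168 145 139 129  95  90 100]
d14 20 296 210 [44 48 45 39 37 39 39 40 38 32 42 36 38 46]
d14 30 292 209 [86 81 85 88 87 87 88 91 87 85 87 81 86 93]
25.6 [492.29826669 -48.48558743  76.99507776] [-5.06539143 -1.54451726 15.15932007]
```

```bash
python3 -c "
from plant import *
print(sign_off())"
```

```text
the job is handed in; nothing more can be done
None
```

I handed the job in at about 26 s of the 67 s allowed: the finial lies in the groove, the lid is shut on it, and the pin is fully home, still gripped and pressed down with about 15 N; the verdict was not returned.

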